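# Take the inventory photo with the two-stage camera release

## Task

Take the inventory photo of the bracket with the round camera release button: press it down to its halfway stop so that the camera focuses, pause there for about a second, then press it fully down to shoot and let it come back up. Do not press the two neighbouring control keys, and leave the bracket where it lies in the red tray of the photo stand.

Things in the scene. Friction and masses are not known exactly. Their poses are not given: they have to be found in the camera images.
- release_top (a point): Top centre of the camera release's cap, a round domed grey plunger 36 mm across, its top 56 mm above the bench, in a fixed round black puck 74 mm across and 30 mm high; the only round one of three controls in a row, in any order. 3 N holds it at the halfway stop, 7 mm down; past 10 N it goes on, 13.5 N reaching the hard stop, 14 mm down in all. Springs back up. The point moves with it.
- lamp_key (a joint): Bystander: the lamp key, a square grey key 36 x 36 mm on a square black box 70 x 70 mm and 30 mm high, fixed to the bench; key top 52 mm above the bench. Value: how far it is pressed, in m (0 up, 0.006 down, springs back). Not to be pressed.
- turn_key (a joint): Bystander: the turntable key, a narrow bar-shaped grey key 18 x 58 mm on an oblong black box 52 x 78 mm and 30 mm high, fixed to the bench; key top 50 mm above the bench. Value: how far it is pressed, in m (0 up, 0.006 down, springs back). Not to be pressed.
- bracket: Bystander: the part being photographed, a loose aluminium angle bracket, 56 x 34 mm foot and 35 mm high, lying in a red tray on the photo stand (aluminium plate 190 x 170 mm with a small black camera on a post, about 0.2 m high), to the left of the controls. Origin: the centre of its underside. Not to be moved.
Not all that is in view belongs to the job. Leave any turquoise or yellow look-alike of the part that bears turn_key alone.

How it is judged:
By the outcome, as a careful person would: the job done as asked, in the order asked, and still so for the second after the job is handed in, with the robot touching nothing.
It also fails if it takes over 32 s, if anything falls off the work surface, if the arm or the gripper's body presses on something with over 40 N, if the wrist force passes 120 N, or if a joint passes its speed limit or range.

## Robot

A 6-joint arm with a two-finger parallel gripper is mounted at the origin on the work surface. World frame = base frame: x ahead of the robot, y to its left, z up, the work surface at z = 0. Lengths are in m, angles in rad, forces in N, time in s.
With the tool pointing down it reaches from about 0.275 to 0.75 m from the base axis. Payload 10.2 kg.
Tool frame: the origin (TCP) lies midway between the tips of the shut fingers; the grasp point (between the pads) lies 19 mm behind it; z points along the fingers, y is the line along which they close (so a half turn about z gives the same grasp; the last joint's range is limited). The gripper opens to 88 mm and grips with 3 to 60 N. Pads are 18 mm wide; open, the fingers measure 123 mm over their backs; the gripper's body (75 mm by 187 mm) begins 45 mm behind the grasp point.
Start: joints at [-1.5, 0.313, 1.498, -0, 1.331, -0.223], TCP at [0.152, -0.503, 0.239] pointing down, gripper open.
Joint ranges: [-2.94, 2.94], [-0.97, 2.17], [0.19, 2.56], [-1.23, 4.37], [0.02, 3.11], [-2.88, 2.88]. Speed limits (rad/s): [2.39, 2.39, 3.01, 3.14, 3.14, 3.14].

## Interface

Orientations are given as a unit quaternion [w, x, y, z].
In Python, from station import * gives the robot as it stands.
- The arm moves only by the tool move_arm, never from a script. Its argument "moves" is a list of rows, each an object of numbers: "x", "y", "z": the shift along the world's x, y, z in mm; "wx", "wy", "wz": the turn, a rotation vector about the world's x, y, z in degrees; "gripper": the closure in counts, from 0 (fully open) to 255 (shut). A call has 1 to 12 rows; each row shifts and turns the commanded pose from where the row before left it; what a row does not reach is not made up. A row lasts 1/10 s, in which the tool goes at most 50 mm and 8.59 degrees, less where a joint would pass 70% of its speed; a pose out of reach is approached as far as the arm can. A call with a gripper value outside its range is refused whole. The fingers move at their own pace and stop on an object; "squeeze" is the grip in N (left out, the last holds). Time passes only in rows, so rows that do not move let the fingers close. It gives the time, the measured TCP pose, the force, the opening and the grip force at its end, in the units of the state.
- get_state(): the state, without advancing time (a new reading comes with each control period).
- read_camera(name): name is "scene" or "side" or "wrist"; returns (picture, depth): 480x640x3 uint8, blue, green, red; 480x640 float32, m along the optical axis (not along the pixel's ray), 0 where there is no reading.
- camera_params(name): a dict with "fovy" (degrees; the focal length in pixels is half the picture's height over the tangent of half this angle, whatever the lens; pixels are square), "cx", "cy" (the principal point, pixels), "eye" and "rotation" of the camera in the world. Camera axes: x right, y up, looking along -z (the intrinsics and any distortion apply to the point x, -y, -z); pixel columns grow to the right and rows downward; lengths in m; the calibration is good to about 2 mm. A picture is of the moment at which its call begins: read the wrist's pose just before it. camera_params takes no time and is no camera call; for the wrist camera it gives the pose at the moment of the call.
- close_job(): hands the job in; it is judged then, once.
Trained networks look in the newest picture that a camera, given by its name, has taken for a name from the list of things; names that differ only in an ending like _2 or _b are one class to them, and where a whole thing is asked for, a point or a joint stands for the part that bears it (a point fixed in the world has none). Each returns a list of dicts, best first, with "p" (0 to 1); they miss things now and then, are a little off and sometimes report something else, mostly with a low value. They report only what shows in the picture. A call takes as long as a camera call. They do not tell look-alikes from the thing itself.
- search_frame(query, camera): "box" ([centre column, centre row, width, height] in pixels, round what is visible of it).
- spot_point(query, camera): "uv" ([column, row] in pixels: a listed point, or the origin of a listed thing).
The state is a dict: "clock": time; "q": joint angles; "qvel": joint speeds; "effort": joint torques, N m; "tcp_pos": TCP position; "tool_rot": TCP orientation; "ft_force": force on the tool from outside, world axes, zero at the start; "ft_torque": the same for the moment, N m; "grip_width": opening from 0.0 (shut) to 1.0 (fully open); "grip_force": force on a finger pad.
Only numpy, scipy, OpenCV 4.12 (cv2) and the standard library are available. Lean on these libraries where they do the work, as an engineer would, in place of code of your own. Each camera call takes 0.05 s, during which the arm holds its last target. There are 200 camera calls.

## Working session

There is one attempt and no reset: what is moved stays moved. The work goes in short steps, Python scripts to look and compute and a tool call to move; the robot and the scene stay as the last step left them, time stands still between calls to the robot, and variables do not carry over. Pictures are saved under pics/ and viewed, at most 10 in all, crops included, and the job is handed in when it is done.

Besides the shell and the picture viewer there is one more tool, called after "Request:" in YAML: its name, and indented under it one key for each argument. move_arm: Moves the arm, as the interface text tells. Its arguments: {"type":"object","properties":{"moves":{"type":"array"},"squeeze":{"type":"number"}},"required":["moves"]}

```bash
mkdir -p pics; cat > h.py <<'E'
from station import *
import numpy as np, cv2
def world(name,uv,depth,P=None):
    P=P or camera_params(name); f=240/np.tan(np.radians(P["fovy"])/2)
    u,v=int(round(uv[0])),int(round(uv[1]))
    d=depth[max(v-2,0):v+3,max(u-2,0):u+3]; d=np.median(d[d>0])
    c=np.array([(uv[0]-P["cx"])/f*d,-(uv[1]-P["cy"])/f*d,-d])
    return np.array(P["eye"])+np.array(P["rotation"])@c
E
python3 - <<'E'
from h import *
for n in("scene","side"):
    im,d=read_camera(n); cv2.imwrite(f"pics/{n}0.png",im)
    P=camera_params(n); print(n,{k:v for k,v in P.items() if k not in("rotation",)})
    for q in("release_top","lamp_key","turn_key","bracket"):
        for r in search_frame(q,n)[:3]:
            print(q,np.round(r["box"]),round(r["p"],2),world(n,r["box"][:2],d,P).round(3))
    for r in spot_point("release_top",n)[:3]: print("pt",np.round(r["uv"]),r["p"],world(n,r["uv"],d,P).round(4))
print(get_state())
E
```

```text
scene {'fovy': 49.68401180414442, 'cx': 322.9156670982083, 'cy': 242.52841403616114, 'eye': array([1.31289745, 0.45117996, 0.7495445 ])}Traceback (most recent call last):
  File "<stdin>", line 7, in <module>
  File "h.py", line 8, in world
    return np.array(P["eye"])+np.array(P["rotation"])@c
                              ~~~~~~~~~~~~~~~~~~~~~~~^~
ValueError: matmul: Input operand 1 has a mismatch in its core dimension 0, with gufunc signature (n?,k),(k,m?)->(n?,m?) (size 3 is different from 4)
```

View pics/scene0.png

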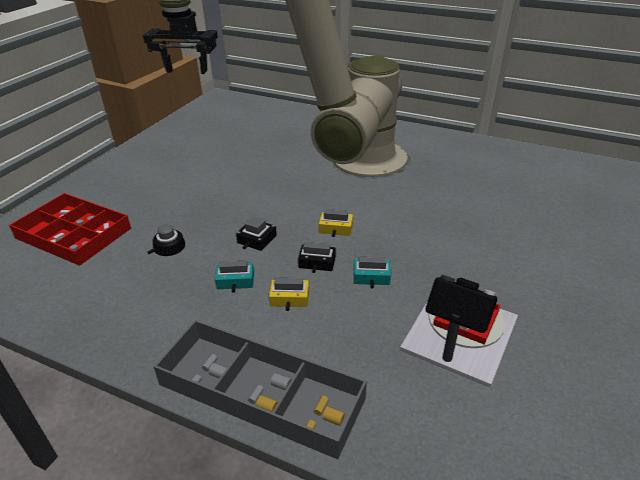

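The scene picture shows the round black puck with its grey cap at about (168,240). The black-boxed keys are at (256,234) and (317,257), with turquoise and yellow look-alikes around them. The photo stand is at (462,325). The puck at (168,240) is the only round control, so it is the release.

```bash
sed -i 's/np.array(P\["rotation"\])@c/rot(P["rotation"])@c/' h.py; cat >> h.py <<'E'
from scipy.spatial.transform import Rotation as R
def rot(q):
    q=np.array(q)
    return q if q.shape==(3,3) else R.from_quat(q,scalar_first=True).as_matrix()
E
python3 - <<'E'
from h import *
for n in("scene","side"):
    im,d=read_camera(n); cv2.imwrite(f"pics/{n}0.png",im)
    P=camera_params(n); print(n,{k:v for k,v in P.items()})
    for q in("release_top","lamp_key","turn_key","bracket"):
        for r in search_frame(q,n)[:3]:
            print(q,np.round(r["box"]),round(r["p"],2),world(n,r["box"][:2],d,P).round(3))
    for r in spot_point("release_top",n)[:3]: print("pt",np.round(r["uv"]),r["p"],world(n,r["uv"],d,P).round(4))
    if n=="scene": cv2.imwrite("pics/crop.png",cv2.resize(im[200:290,130:350],None,fx=3.6,fy=3.6,interpolation=cv2.INTER_CUBIC))
print(get_state())
E
```

```text
scene {'fovy': 49.68401180414442, 'cx': 322.9156670982083, 'cy': 242.52841403616114, 'eye': array([1.31289745, 0.45117996, 0.7495445 ]), 'rotation': array([0.48849931, 0.23598788, 0.37131416, 0.75352766])}
release_top [166. 230.  17.  14.] 0.7 [ 0.597 -0.269  0.053]
lamp_key [257. 227.  20.  14.] 0.83 [ 0.499 -0.089  0.047]
lamp_key [315. 248.  25.   8.] 0.19 [0.513 0.065 0.046]
turn_key [335. 216.  29.  14.] 0.78 [0.377 0.055 0.042]
turn_key [232. 266.  28.  13.] 0.75 [ 0.639 -0.068  0.046]
turn_key [288. 284.  32.  15.] 0.59 [0.64  0.064 0.046]
pt [165. 227.] 0.67 [ 0.5919 -0.2749  0.0547]
side {'fovy': 42.90402767681706, 'cx': 315.4841015163211, 'cy': 250.93030817188782, 'eye': array([0.36116975, 1.07516366, 0.64381861]), 'rotation': array([-0.06003025, -0.02899884,  0.49815616,  0.86452061])}
release_top [292. 181.  15.  14.] 0.47 [ 0.592 -0.262  0.05 ]
lamp_key [331. 213.  24.  19.] 0.62 [ 0.479 -0.1    0.054]
turn_key [301. 290.  18.  24.] 0.8 [0.499 0.2   0.051]
turn_key [308. 255.  14.  23.] 0.74 [0.504 0.081 0.051]
turn_key [378. 257.  16.  26.] 0.72 [0.37  0.067 0.05 ]
pt [292. 177.] 0.73 [ 0.5926 -0.2735  0.0566]
{'clock': 0.7, 'q': array([-1.50041242e+00,  3.12890424e-01,  1.49770693e+00, -2.84948426e-07,
        1.33097334e+00, -2.23405684e-01]), 'qvel': array([ 7.65152411e-05, -3.90700514e-04,  6.64924245e-04,  1.52582249e-04,
        5.25387901e-04, -1.28380972e-03]), 'effort': array([ 2.66088580e-03, -4.02049291e+01, -2.52386266e+01,  6.96124462e-02,
        3.19384597e-02,  9.55707620e-07]), 'tcp_pos': array([ 0.15201641, -0.50251955,  0.23872247]), 'tool_rot': array([ 1.09399803e-05,  9.89230341e-01,  1.46367116e-01, -9.77467763e-07]), 'ft_force': array([0.7999096 , 0.41378602, 0.73675995]), 'ft_torque': array([-0.04151998, -0.03048164, -0.04609977]), 'grip_force': 0.0, 'grip_width': 1.000388393043052}
```

View pics/crop.png

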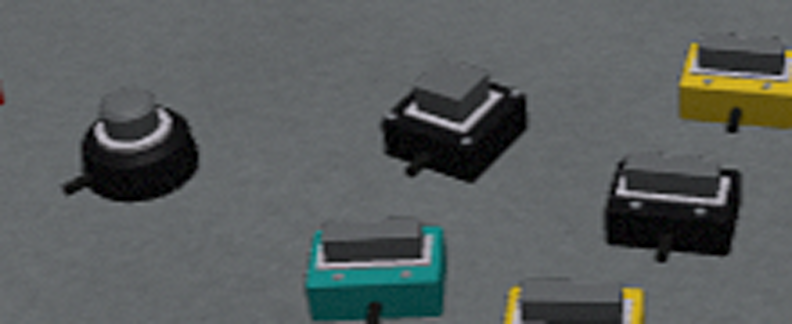

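The enlarged crop confirms it. The puck at (165,228) in the full picture has a round domed cap, and the black boxes beside it carry a square key and a bar key. I'll go above the release at about (0.592, -0.274) with the fingers shut.

Request:
move_arm:
  moves:
    - {"x": 36, "y": 19, "z": -5, "gripper": 255}
    - {"x": 36, "y": 19, "z": -5}
    - {"x": 36, "y": 19, "z": -5}
    - {"x": 36, "y": 19, "z": -5}
    - {"x": 36, "y": 19, "z": -5}
    - {"x": 36, "y": 19, "z": -5}
    - {"x": 36, "y": 19, "z": -5}
    - {"x": 36, "y": 19, "z": -5}
    - {"x": 36, "y": 19, "z": -5}
    - {"x": 36, "y": 19, "z": -5}
    - {"x": 36, "y": 19, "z": -5}
    - {"x": 36, "y": 19, "z": -5}
  squeeze: 20

```text
validation failed for argument at $.mo...
```

Request:
move_arm:
  moves:
    - {}
    - {}
    - {}

```text
validation failed for argument at $.mo...
```

```bash
python3 - <<'E'
from h import *
print(get_state()["tcp_pos"],get_state()["ft_force"],get_state()["clock"])
for n in("wrist","side"):
    P=camera_params(n); im,d=read_camera(n); cv2.imwrite(f"pics/{n}1.png",im)
    for r in spot_point("release_top",n)[:2]: print(n,np.round(r["uv"]),r["p"],world(n,r["uv"],d,P).round(4))
    for r in search_frame("release_top",n)[:2]: print(n,np.round(r["box"]),r["p"],world(n,r["box"][:2],d,P).round(4))
    if n=="wrist":   # cap points by height
        f=240/np.tan(np.radians(P["fovy"])/2); v,u=np.mgrid[:480,:640]
        c=np.stack([(u-P["cx"])/f*d,-(v-P["cy"])/f*d,-d],-1)
        w=P["eye"]+c@rot(P["rotation"]).T
        m=(d>0)&(w[...,2]>.047)&(w[...,2]<.062)&(np.hypot(w[...,0]-.592,w[...,1]+.274)<.04)
        p=w[m]; print(m.sum(),p.min(0) if len(p) else 0,p.max(0) if len(p) else 0, p.mean(0) if len(p) else 0)
E
```

```text
[ 0.15201641 -0.50251955  0.23872247] [0.7999096  0.41378602 0.73675995] 0.7
0 0 0 0
side [290. 176.] 0.5 [ 0.5981 -0.2756  0.0564]
side [292. 181.  15.  11.] 0.49 [ 0.5926 -0.2615  0.0507]
side [234. 370.  47.  43.] 0.33 [0.5703 0.3933 0.0266]
```

View pics/wrist1.png

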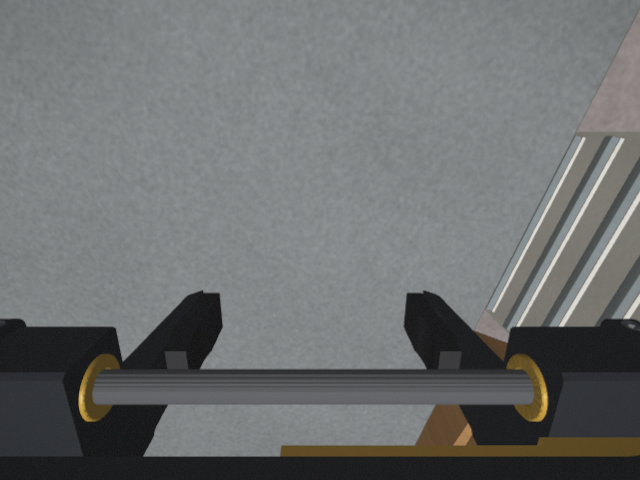

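The moves were refused, so the arm is still at its start. The wrist picture shows only the bench and the open fingers. I'll try a single row with every field given.

Request:
move_arm:
  moves:
    - {"x": 36, "y": 19, "z": -5, "wx": 0, "wy": 0, "wz": 0, "gripper": 255}
  squeeze: 20

```text
clock: 1.1
tcp_pos: [0.1861, -0.485, 0.2339]
tool_rot: [0.001, 0.99, 0.144, -0.0]
ft_force: [1.4, 0.0, 0.7]
grip_width: 0.934
grip_force: 0.0
```

Request:
move_arm:
  moves:
    - {"x": 36, "y": 19, "z": -5, "wx": 0, "wy": 0, "wz": 0, "gripper": 255}
    - {"x": 36, "y": 19, "z": -5, "wx": 0, "wy": 0, "wz": 0, "gripper": 255}
    - {"x": 36, "y": 19, "z": -5, "wx": 0, "wy": 0, "wz": 0, "gripper": 255}
    - {"x": 36, "y": 19, "z": -5, "wx": 0, "wy": 0, "wz": 0, "gripper": 255}
    - {"x": 36, "y": 19, "z": -5, "wx": 0, "wy": 0, "wz": 0, "gripper": 255}
    - {"x": 36, "y": 19, "z": -5, "wx": 0, "wy": 0, "wz": 0, "gripper": 255}
    - {"x": 36, "y": 19, "z": -5, "wx": 0, "wy": 0, "wz": 0, "gripper": 255}
    - {"x": 36, "y": 19, "z": -5, "wx": 0, "wy": 0, "wz": 0, "gripper": 255}
    - {"x": 36, "y": 19, "z": -5, "wx": 0, "wy": 0, "wz": 0, "gripper": 255}
    - {"x": 36, "y": 19, "z": -5, "wx": 0, "wy": 0, "wz": 0, "gripper": 255}
    - {"x": 36, "y": 19, "z": -5, "wx": 0, "wy": 0, "wz": 0, "gripper": 255}
    - {"x": 8, "y": 0, "z": 0, "wx": 0, "wy": 0, "wz": 0, "gripper": 255}
  squeeze: 20

```text
clock: 2.3
tcp_pos: [0.5945, -0.2716, 0.1775]
tool_rot: [-0.001, 0.989, 0.148, -0.0]
ft_force: [-1.2, 0.1, -0.8]
grip_width: 0.005
grip_force: 0.0
```

Request:
move_arm:
  moves:
    - {"x": 0, "y": 0, "z": 0, "wx": 0, "wy": 0, "wz": 0, "gripper": 255}
    - {"x": 0, "y": 0, "z": 0, "wx": 0, "wy": 0, "wz": 0, "gripper": 255}
  squeeze: 20

```text
clock: 2.5
tcp_pos: [0.5913, -0.2753, 0.1788]
tool_rot: [0.0, 0.989, 0.146, -0.0]
ft_force: [0.2, -0.3, -0.1]
grip_width: 0.006
grip_force: 0.0
```

```bash
python3 - <<'E'
from h import *
s=get_state(); print(s["tcp_pos"],s["ft_force"],s["clock"],s["grip_width"])
for n in("wrist","side"):
    P=camera_params(n); im,d=read_camera(n); cv2.imwrite(f"pics/{n}2.png",im)
    for r in spot_point("release_top",n)[:2]: print(n,np.round(r["uv"]),r["p"],world(n,r["uv"],d,P).round(4))
    if n=="wrist":
        f=240/np.tan(np.radians(P["fovy"])/2); v,u=np.mgrid[:480,:640]
        c=np.stack([(u-P["cx"])/f*d,-(v-P["cy"])/f*d,-d],-1)
        w=P["eye"]+c@rot(P["rotation"]).T
        for a,b in((.045,.062),(.022,.035)):
            m=(d>0)&(w[...,2]>a)&(w[...,2]<b)&(np.hypot(w[...,0]-.592,w[...,1]+.274)<.06)
            p=w[m]
            if len(p): print(m.sum(),np.percentile(p,[1,99],axis=0).round(4).tolist(),cv2.minEnclosingCircle(p[:,:2].astype(np.float32)))
E
```

```text
[ 0.59128191 -0.27526688  0.17878171] [ 0.23717104 -0.31401615 -0.08057117] 2.5 0.006306592349952571
wrist [318. 233.] 0.97 [ 0.5949 -0.2791  0.0555]
1396 [[0.5775, -0.2954, 0.0467], [0.6106, -0.2626, 0.0565]] ((0.5935660004615784, -0.27921921014785767), 0.01796126551926136)
2774 [[0.5622, -0.3111, 0.0227], [0.6265, -0.2467, 0.0348]] ((0.5939286351203918, -0.2791709005832672), 0.03453219681978226)
side [293. 178.] 0.58 [ 0.5891 -0.2689  0.0567]
```

View pics/wrist2.png

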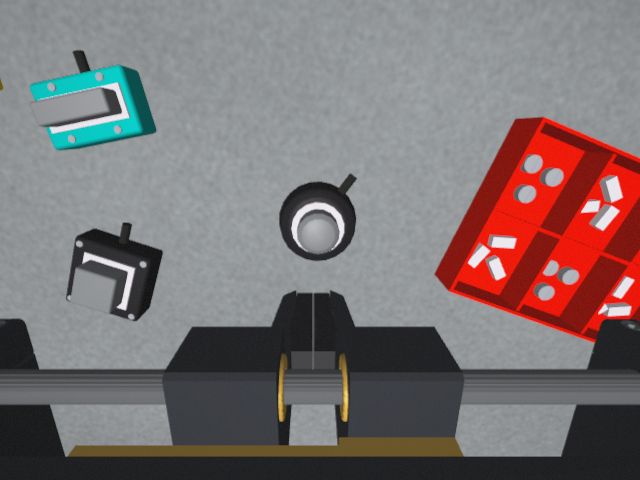

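The wrist picture shows the round cap at (318,233), clear of the square key at (95,285). Measured, the cap centre is at (0.594, -0.279, 0.056), so I'll correct by +2/-4 mm and go down close.

Request:
move_arm:
  moves:
    - {"x": 2, "y": -4, "z": -30, "wx": 0, "wy": 0, "wz": 0, "gripper": 255}
    - {"x": 0, "y": 0, "z": -30, "wx": 0, "wy": 0, "wz": 0, "gripper": 255}
    - {"x": 0, "y": 0, "z": -30, "wx": 0, "wy": 0, "wz": 0, "gripper": 255}
    - {"x": 0, "y": 0, "z": -15, "wx": 0, "wy": 0, "wz": 0, "gripper": 255}
    - {"x": 0, "y": 0, "z": -5, "wx": 0, "wy": 0, "wz": 0, "gripper": 255}
    - {"x": 0, "y": 0, "z": 0, "wx": 0, "wy": 0, "wz": 0, "gripper": 255}
    - {"x": 0, "y": 0, "z": 0, "wx": 0, "wy": 0, "wz": 0, "gripper": 255}

```text
clock: 3.4
tcp_pos: [0.5946, -0.279, 0.0703]
tool_rot: [0.001, 0.989, 0.146, 0.001]
ft_force: [-0.3, 0.0, 0.2]
grip_width: 0.005
grip_force: 0.0
```

Request:
move_arm:
  moves:
    - {"x": 0, "y": 0, "z": -4, "wx": 0, "wy": 0, "wz": 0, "gripper": 255}
    - {"x": 0, "y": 0, "z": -4, "wx": 0, "wy": 0, "wz": 0, "gripper": 255}
    - {"x": 0, "y": 0, "z": -3, "wx": 0, "wy": 0, "wz": 0, "gripper": 255}
    - {"x": 0, "y": 0, "z": 0, "wx": 0, "wy": 0, "wz": 0, "gripper": 255}
    - {"x": 0, "y": 0, "z": 0, "wx": 0, "wy": 0, "wz": 0, "gripper": 255}

```text
clock: 3.9
tcp_pos: [0.594, -0.2785, 0.0577]
tool_rot: [-0.0, 0.989, 0.146, -0.0]
ft_force: [0.0, 0.7, -0.1]
grip_width: 0.009
grip_force: 0.0
```

Request:
move_arm:
  moves:
    - {"x": 0, "y": 0, "z": -2, "wx": 0, "wy": 0, "wz": 0, "gripper": 255}
    - {"x": 0, "y": 0, "z": -2, "wx": 0, "wy": 0, "wz": 0, "gripper": 255}
    - {"x": 0, "y": 0, "z": -1, "wx": 0, "wy": 0, "wz": 0, "gripper": 255}
    - {"x": 0, "y": 0, "z": -1, "wx": 0, "wy": 0, "wz": 0, "gripper": 255}
    - {"x": 0, "y": 0, "z": -1, "wx": 0, "wy": 0, "wz": 0, "gripper": 255}

```text
clock: 4.4
tcp_pos: [0.5942, -0.2787, 0.0509]
tool_rot: [0.0, 0.989, 0.146, 0.0]
ft_force: [1.2, 0.6, 2.4]
grip_width: 0.007
grip_force: 1.2
```

Request:
move_arm:
  moves:
    - {"x": 0, "y": 0, "z": -1, "wx": 0, "wy": 0, "wz": 0, "gripper": 255}

```text
clock: 4.5
tcp_pos: [0.5941, -0.2786, 0.0498]
tool_rot: [0.0, 0.989, 0.146, 0.0]
ft_force: [0.4, -0.5, 3.0]
grip_width: 0.005
grip_force: 1.3
```

Request:
move_arm:
  moves:
    - {"x": 0, "y": 0, "z": -0.5, "wx": 0, "wy": 0, "wz": 0, "gripper": 255}

```text
clock: 4.6
tcp_pos: [0.5942, -0.2786, 0.0493]
tool_rot: [0.0, 0.989, 0.146, 0.0]
ft_force: [1.2, -0.5, 5.2]
grip_width: 0.003
grip_force: 2.5
```

Request:
move_arm:
  moves:
    - {"x": 0, "y": 0, "z": -0.5, "wx": 0, "wy": 0, "wz": 0, "gripper": 255}

```text
clock: 4.7
tcp_pos: [0.5943, -0.2787, 0.0492]
tool_rot: [0.0, 0.989, 0.146, 0.0]
ft_force: [0.1, 0.1, 7.9]
grip_width: 0.007
grip_force: 3.9
```

It's at the halfway stop: the force jumped with no further travel. I'll ease off slightly and hold for about a second.

Request:
move_arm:
  moves:
    - {"x": 0, "y": 0, "z": 0.3, "wx": 0, "wy": 0, "wz": 0, "gripper": 255}
    - {"x": 0, "y": 0, "z": 0, "wx": 0, "wy": 0, "wz": 0, "gripper": 255}

```text
clock: 4.9
tcp_pos: [0.5942, -0.2786, 0.0493]
tool_rot: [0.0, 0.989, 0.146, 0.0]
ft_force: [0.7, -0.7, 5.2]
grip_width: 0.006
grip_force: 2.3
```

Request:
move_arm:
  moves:
    - {"x": 0, "y": 0, "z": 0, "wx": 0, "wy": 0, "wz": 0, "gripper": 255}
    - {"x": 0, "y": 0, "z": 0, "wx": 0, "wy": 0, "wz": 0, "gripper": 255}
    - {"x": 0, "y": 0, "z": 0, "wx": 0, "wy": 0, "wz": 0, "gripper": 255}
    - {"x": 0, "y": 0, "z": 0, "wx": 0, "wy": 0, "wz": 0, "gripper": 255}
    - {"x": 0, "y": 0, "z": 0, "wx": 0, "wy": 0, "wz": 0, "gripper": 255}
    - {"x": 0, "y": 0, "z": 0, "wx": 0, "wy": 0, "wz": 0, "gripper": 255}
    - {"x": 0, "y": 0, "z": 0, "wx": 0, "wy": 0, "wz": 0, "gripper": 255}

```text
clock: 5.6
tcp_pos: [0.5942, -0.2786, 0.0493]
tool_rot: [0.0, 0.989, 0.146, 0.0]
ft_force: [0.8, 0.8, 5.9]
grip_width: 0.005
grip_force: 2.6
```

Request:
move_arm:
  moves:
    - {"x": 0, "y": 0, "z": -2, "wx": 0, "wy": 0, "wz": 0, "gripper": 255}
    - {"x": 0, "y": 0, "z": -2, "wx": 0, "wy": 0, "wz": 0, "gripper": 255}
    - {"x": 0, "y": 0, "z": -2, "wx": 0, "wy": 0, "wz": 0, "gripper": 255}

```text
clock: 5.9
tcp_pos: [0.5944, -0.2787, 0.0442]
tool_rot: [0.0, 0.989, 0.146, 0.0]
ft_force: [-2.5, 1.0, 11.9]
grip_width: 0.006
grip_force: 6.1
```

Request:
move_arm:
  moves:
    - {"x": 0, "y": 0, "z": -1.5, "wx": 0, "wy": 0, "wz": 0, "gripper": 255}
    - {"x": 0, "y": 0, "z": -1.5, "wx": 0, "wy": 0, "wz": 0, "gripper": 255}

```text
clock: 6.1
tcp_pos: [0.5946, -0.2789, 0.0419]
tool_rot: [0.001, 0.989, 0.146, 0.001]
ft_force: [-4.3, 3.3, 23.9]
grip_width: 0.004
grip_force: 12.0
```

Request:
move_arm:
  moves:
    - {"x": 0, "y": 0, "z": 0, "wx": 0, "wy": 0, "wz": 0, "gripper": 255}

```text
clock: 6.2
tcp_pos: [0.5945, -0.2788, 0.0421]
tool_rot: [0.001, 0.989, 0.146, 0.001]
ft_force: [-3.5, 2.2, 17.5]
grip_width: 0.007
grip_force: 8.5
```

It's at the hard stop: 14 mm down with more than 13.5 N. Now I'll lift off and check.

Request:
move_arm:
  moves:
    - {"x": 0, "y": 0, "z": 5, "wx": 0, "wy": 0, "wz": 0, "gripper": 255}
    - {"x": 0, "y": 0, "z": 15, "wx": 0, "wy": 0, "wz": 0, "gripper": 255}
    - {"x": 0, "y": 0, "z": 30, "wx": 0, "wy": 0, "wz": 0, "gripper": 255}
    - {"x": 0, "y": 0, "z": 30, "wx": 0, "wy": 0, "wz": 0, "gripper": 255}
    - {"x": 0, "y": 0, "z": 30, "wx": 0, "wy": 0, "wz": 0, "gripper": 255}
    - {"x": 0, "y": 0, "z": 20, "wx": 0, "wy": 0, "wz": 0, "gripper": 255}
    - {"x": 0, "y": 0, "z": 0, "wx": 0, "wy": 0, "wz": 0, "gripper": 255}
    - {"x": 0, "y": 0, "z": 0, "wx": 0, "wy": 0, "wz": 0, "gripper": 255}
    - {"x": 0, "y": 0, "z": 0, "wx": 0, "wy": 0, "wz": 0, "gripper": 255}

```text
clock: 7.1
tcp_pos: [0.5934, -0.2781, 0.168]
tool_rot: [-0.001, 0.989, 0.146, -0.001]
ft_force: [0.4, 1.0, -0.8]
grip_width: 0.004
grip_force: 0.0
```

```bash
python3 - <<'E'
from h import *
s=get_state(); print(s["tcp_pos"],s["ft_force"],s["clock"])
P=camera_params("wrist"); im,d=read_camera("wrist")
r=spot_point("release_top","wrist")
if r: print(r[0]["p"],world("wrist",r[0]["uv"],d,P).round(4))
E
```

```text
[ 0.59338745 -0.27812178  0.16800784] [ 0.40586027  1.01385215 -0.78155098] 7.1
0.68 [ 0.5933 -0.2773  0.0552]
```

The cap is back up, its top at 55 mm, and the arm is clear.

```bash
python3 -c "
from station import *
print(close_job())"
```

```text
the job is handed in; nothing more can be done
None
```

The round release was held at its halfway stop for about a second, pressed to the hard stop and sprang back up; the arm went nowhere near the two keys or the bracket, and the job was handed in at about 7 s (verdict not shown).

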